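# Click up the heater wheel of a tube tester

## Task

Set the heater on the tube tester for the tube in its socket: with a fingertip, flick the edge of the heater thumbwheel (the one between the brass guards) towards the front of the tester, click by click, until its green tooth rests at the white index marks. Do not let it go past green, not even for a moment, or the heater burns out; flick it gently, and leave the grey wheel, the tubes and the cartons as they are.

Things in the scene. Friction and masses are not known exactly. Their poses are not given: they have to be found in the camera images.
- tester: Bench tube tester, fixed: grey-green steel case 260 mm deep (x), 360 mm wide (y), flat pale panel 85 mm above the bench. Origin: centre of its underside; x to its back, y to its left, z up; its front (-x) faces the robot within 0.3 rad. Near the wheels all is lower than 20 mm above the panel; tallest is the tube in the rear left socket (panel + 71 mm).
- heater_axis (a point): Centre of the heater thumbwheel, on its axle, 75 mm above the bench, axes as the tester's (y along the axle). Black wheel, 14 mm wide, rim radius 30.5 mm, standing out of a slot in the panel, with 8 teeth 45 degrees apart: 5 mm round bars across its whole width, centred at radius 35 mm, tips at 37.5 mm, 21 mm clear between neighbours. At rest the top tooth is straight above the axle.
- heater_top (a point): Tip of the top tooth of the heater wheel at rest, 37.5 mm above the axle, axes as the tester's; the rim lies 7 mm lower. Three teeth are seen: this one and those 45 degrees before and behind it; the others are inside the case. Brass guards 56 mm long (x), at 9 to 14 mm either side of the wheel's middle, end 12.5 mm below this point and carry the white index marks, at the same x as this point.
- heater_wheel (a joint): Heater wheel angle, rad; grows as its top moves to the tester's front (-x). Detents every pi/4 = 0.785: past half a click it jumps on, short of that it falls back; 5 to 6 N on a tooth starts it; no coasting; rarely it stands balanced halfway. At 0, 0.785.. the top tooth is brown, red, orange, yellow, green, blue, violet, grey: green is 3.142. Starts at brown, red or orange.
- bias_axis (a point): Centre of the grid-bias thumbwheel, 85 mm to the right of the heater wheel's: the same wheel, all light grey, between black guards. Leave it alone.
- bias_wheel (a joint): Angle of the grey grid-bias wheel, rad, with the same clicks; it stands at 1.571 and must stay in that click.
- test_tube: Tube under test, loose, standing in the aluminium skirt of the rear left socket (tester x +85, y +125 mm): glass, 22 mm diameter, 67 mm tall, dark silvery top. Origin: centre of its underside, z up along it.
- spare_tube: A like tube standing loose on the bench to the right of the tester. Origin: centre of its underside.
- tube_carton: Small brown tube carton 70 x 27 x 27 mm, lying loose on the bench to the right of the tester. Origin: centre of its underside.
- stock_box: Open cardboard stock box, fixed, 206 x 240 x 80 mm, with cells full of tubes, to the left of the tester. Origin: centre of its underside.
There are look-alikes about, which are no part of the job. What is shaped like the test_tube but orange or pink is not meant.

How it is judged (in metres and radians):
At the end, for the whole second after the job is handed in: The heater wheel rests with its green tooth at the index marks (3.142 within 0.12 rad); the grey wheel is within 0.12 rad of 1.571; the tube under test is upright (0.2 rad) in its socket, moved less than 8 mm; the spare tube and the carton are moved less than 15 mm (value of joint heater_wheel between 3.02159 and 3.26159 rad and velocity of joint heater_wheel between -0.1 and 0.1 rad/s and value of joint bias_wheel between 1.45 and 1.69 rad and angle between test_tube's own z axis and vertical below 0.2 rad and distance of test_tube from where it was at the start of the episode below 0.008 m and distance of each of spare_tube, tube_carton from where it was at the start of the episode below 0.015 m); the robot touches nothing.
It fails at once if the heater wheel goes past green (more than 0.35 rad, about half a click, beyond it) (value of joint heater_wheel above 3.49159 rad).
It fails at once if the grey wheel is turned out of its click (0.4 rad) (value of joint bias_wheel above 1.971 rad or value of joint bias_wheel below 1.171 rad).
It fails at once if the tester is pressed hard, with more than 40 N (contact force between any of the fingers, the arm and tester above 40 N).
It fails at once if the tube under test is lifted, knocked or tilted in its socket (distance of test_tube from where it was at the start of the episode above 0.008 m or angle between test_tube's own z axis and vertical above 0.2 rad).
It fails at once if the spare tube or the carton is moved or lifted (15 mm) (distance of any of spare_tube, tube_carton from where it was at the start of the episode above 0.015 m).
It also fails if it takes over 42 s, if anything falls off the work surface, if the arm or the gripper's body presses on something with over 40 N, if the wrist force passes 120 N, or if a joint passes its speed limit or range.

## Robot

A 6-joint arm with a two-finger parallel gripper is mounted at the origin on the work surface. World frame = base frame: x ahead of the robot, y to its left, z up, the work surface at z = 0. Lengths are in mm, angles in degrees, forces in N, time in s.
With the tool pointing down it reaches from about 350 to 850 mm from the base axis. Payload 8.1 kg.
Tool frame: the origin (TCP) lies midway between the tips of the shut fingers; the grasp point (between the pads) lies 19 mm behind it (hold_point_z is the distance from the TCP to the grasp point, in mm); z points along the fingers, y is the direction in which the jaws open and shut (so a half turn about z gives the same grasp; the last joint's range is limited). The gripper opens to 85 mm and grips with 20 to 120 N. Pads are 22 mm wide; open, the fingers measure 114 mm over their backs; the gripper's body (76 mm by 85 mm) begins 54 mm behind the grasp point. The pads swing forward as they close: fully open they stand 13 mm farther back than shut.
Start: joints at [64.091, 7.471, 85.268, -0, 87.261, -4.893], TCP at [215.157, 560.101, 231.292] pointing down, gripper open.
Joint ranges: [-169.43, 169.43], [-51.17, 129.36], [1.28, 143.12], [-76.62, 256.62], [0, 156.53], [-152.29, 152.29]. Speed limits (degrees/s): [136.94, 136.94, 159.86, 180, 180, 180].

## Interface

Orientations are given as [roll, pitch, yaw] about the fixed x, y, z axes, in that order (R = Rz(yaw) Ry(pitch) Rx(roll)).
In Python, from bench import sense, snapshot, camera_params, hand_in, hold_point_z gives the robot as it stands.
- The arm moves only by the tool servo_tool, never from a script. Its argument "motion" is a list of rows, each a list of 7 numbers: the finger opening in mm, from 0 to 85.4, then the shift along the tool's x, y, z in mm, then the turn, a rotation vector about the tool's x, y, z in rad. A call has 1 to 10 rows; each row shifts and turns the pose as measured when the row begins, along the tool's axes as they then stand; what a row does not reach is not made up. A row lasts 1/10 s, in which the tool goes at most 50 mm and 8.59 degrees, less where a joint would pass 70% of its speed; a pose out of reach is approached as far as the arm can. A call with a gripper value outside its range is refused whole. The fingers move at their own pace and stop on an object; "force" is the grip in N (left out, the last holds). Time passes only in rows, so rows that do not move let the fingers close. It gives the time, the measured TCP pose, the force and the opening at its end, in the units of the state.
- sense(): the state, without advancing time (a new reading comes with each control period).
- snapshot(name): name is "side" or "top"; returns the picture (420x560x3 uint8, blue, green, red); there is no depth.
- camera_params(name): a dict with "fx", "fy", "cx", "cy" (pixels), "R" (3x3) and "t" (3): a world point X has camera coordinates R X + t. Camera axes: x right, y down, z forward; pixel columns grow to the right and rows downward; lengths in mm; the calibration is good to about 2 mm. A picture is of the moment at which its call begins. camera_params takes no time and is no camera call.
- hand_in(): hands the job in, once; it reports no verdict.
The state is a dict: "time": time; "joint_pos": joint angles; "qd": joint speeds; "joint_efforts": joint torques, N m; "tool_pos": TCP position; "tcp_rot": TCP orientation; "ft_force": force on the tool from outside, world axes, zero at the start; "wrist_torque": the same for the moment, N m; "finger_gap": finger opening in mm.
Only numpy, scipy, OpenCV 4.12 (cv2) and the standard library are available. Lean on these libraries where they do the work, as an engineer would, in place of code of your own. Each camera call takes 0.05 s, during which the arm holds its last target. There are 200 camera calls.

## Working session

There is one attempt and no reset: what is moved stays moved. The work goes in short steps, Python scripts to look and compute and a tool call to move; the robot and the scene stay as the last step left them, time stands still between calls to the robot, and variables do not carry over. Pictures are saved under pics/ and viewed, about 8 in all and at most 12, crops included, and the job is handed in when it is done.

Besides the shell and the picture viewer there is one more tool, called after "Request:" as name([rows], argument=value, ...), one row to a line, values as JSON. servo_tool: Moves the arm, as the interface text tells. Its arguments: {"type":"object","properties":{"motion":{"type":"array"},"force":{"type":"number"}},"required":["motion"]}

```bash
mkdir -p pics; ls; python3 - <<'E'
from bench import *
import cv2
for n in("side","top"):
    cv2.imwrite(f"pics/{n}0.png",snapshot(n)); p=camera_params(n); print(n,p)
print(sense())
E
```

```text
pics
side {'fx': 471.823207262765, 'fy': 471.823207262765, 'cx': 284.27445395509193, 'cy': 206.8617012625694, 'R': array([[-0.99309801, -0.11619731, -0.01595393],
       [-0.07359746,  0.72328462, -0.6866169 ],
       [ 0.09132227, -0.68070371, -0.72684435]]), 't': array([ 613.93633074,   28.40547215, 1296.37961995])}
top {'fx': 435.52242020838275, 'fy': 435.52242020838275, 'cx': 275.56276784522765, 'cy': 209.7301029450514, 'R': array([[ 0.0158115 , -0.99985263,  0.00668738],
       [-0.98883208, -0.01662779, -0.14810348],
       [ 0.14819285, -0.00427096, -0.98894926]]), 't': array([ 113.62858786,  640.47111698, 1311.00369343])}
{'time': 0.1, 'joint_pos': array([ 6.40903271e+01,  7.51147179e+00,  8.53237382e+01, -5.34952096e-04,
        8.72623957e+01, -4.89330480e+00]), 'qd': array([ 0.06052315, -0.08069363, -0.14531604, -0.00516493,  0.11632379,
       -0.02964978]), 'joint_efforts': array([ 1.40235876e-03, -5.70947993e+01, -5.01941121e+01, -1.45142722e-04,
        8.19327281e-03,  1.13704289e-04]), 'tool_pos': array([214.94393749, 559.63655599, 230.33544493]), 'tcp_rot': array([-1.79902705e+02, -7.79345443e-03,  1.58983651e+02]), 'ft_force': array([-0.6753348 , -0.04186479, -0.32545379]), 'wrist_torque': array([ 0.02550246, -0.02230532,  0.0292746 ]), 'finger_gap': 85.47417617140044}
```

View pics/side0.png

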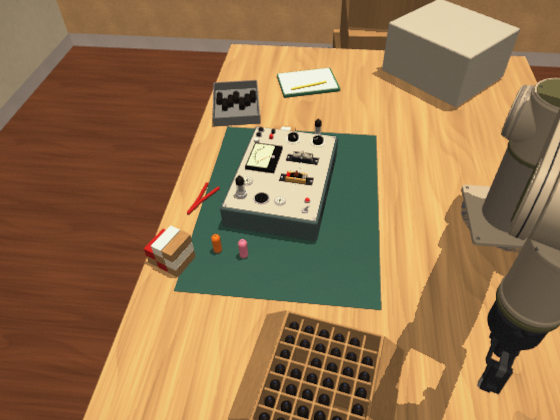

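View pics/top0.png

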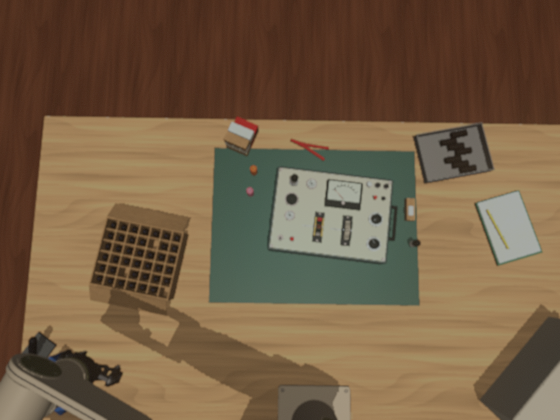

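The heater wheel (brass guards) is at side (297,178) and top (318,227). The grey bias wheel is at side (303,157) and top (347,231). The brass-guarded one is the heater, and I'll confirm that in an enlarged crop while measuring.

```bash
cat > h.py <<'E'
import numpy as np, cv2
from bench import *
def ray(n,u,v):
    p=camera_params(n); R=p["R"]; return -R.T@p["t"], R.T@np.array([(u-p["cx"])/p["fx"],(v-p["cy"])/p["fy"],1])
def plane(n,u,v,z):
    c,d=ray(n,u,v); return c+d*(z-c[2])/d[2]
def proj(n,X):
    p=camera_params(n); q=p["R"]@np.array(X)+p["t"]; return np.array([p["fx"]*q[0]/q[2]+p["cx"],p["fy"]*q[1]/q[2]+p["cy"]])
E
python3 - <<'E'
from h import *
a=cv2.imread("pics/side0.png");b=cv2.imread("pics/top0.png")
for n,im,w in(("side",a,(215,120,345,240)),("top",b,(260,155,405,270))):
    m=cv2.inRange(cv2.cvtColor(im,cv2.COLOR_BGR2HSV),(0,0,140 if n=="top" else 150),(40,75,255))
    k=np.zeros_like(m);x0,y0,x1,y1=w;k[y0:y1,x0:x1]=m[y0:y1,x0:x1]
    c=max(cv2.findContours(k,0,2)[0],key=cv2.contourArea)
    P=np.array([plane(n,*q[0],85)[:2] for q in c],np.float32); print(n,cv2.minAreaRect(P),cv2.boundingRect(c)); print(cv2.boxPoints(cv2.minAreaRect(P)))
ca=cv2.resize(a[145:205,260:340],(800,600),interpolation=2)
cb=cv2.resize(b[205:250,300:360],(800,600),interpolation=2)
cv2.imwrite("pics/crop.png",np.hstack([cv2.resize(ca,(400,300)),cv2.resize(cb,(400,300))]))
E
```

```text
side ((625.495361328125, -51.14178466796875), (364.478515625, 246.31320190429688), 83.96342468261719) (223, 126, 113, 95)
[[ 483.85678 -219.41898]
 [ 728.8042  -245.32208]
 [ 767.1339   117.13541]
 [ 522.1865   143.03851]]
top ((624.3218994140625, -43.79490661621094), (345.2101135253906, 245.2056121826172), 83.910400390625) (270, 168, 121, 93)
[[ 484.10034 -202.41985]
 [ 727.92236 -228.43214]
 [ 764.54346  114.83003]
 [ 520.72144  140.84233]]
```

View pics/crop.png

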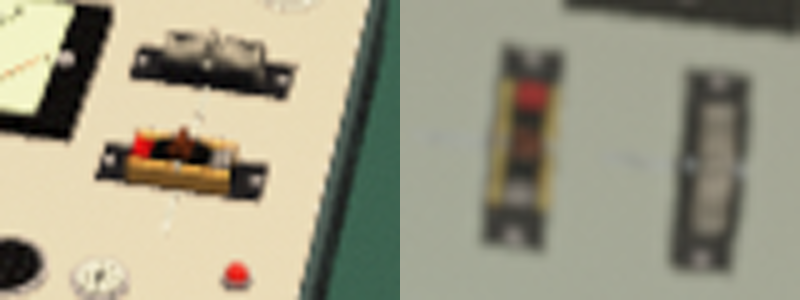

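The crop confirms it. The heater wheel between the brass guards has brown on top at side (296.5,172) and top (318.7,226), with red behind (+x) and pale grey in front. So it stands at brown and needs 4 clicks. The all-grey wheel with black guards is the bias wheel. Next I'll locate the heater precisely.

```bash
python3 - <<'E'
from h import *
R={}
for n,w in(("side",(280,165,320,190)),("top",(308,208,332,242))):
    im=cv2.imread(f"pics/{n}0.png");h=cv2.cvtColor(im,cv2.COLOR_BGR2HSV);x0,y0,x1,y1=w
    for nm,lo,hi in(("brass",(16,110,90),(32,255,255)),("brown",(4,110,40),(13,255,150)),("red",(0,190,120),(3,255,255))):
        m=cv2.inRange(h,lo,hi)[y0:y1,x0:x1]; v,u=np.nonzero(m)
        u=u+x0;v=v+y0
        print(n,nm,len(u),u.mean() if len(u) else 0,v.mean() if len(u) else 0, (u.min(),u.max(),v.min(),v.max()) if len(u) else 0)
        if len(u):
            R[n,nm]=(u.mean(),v.mean())
            for z in {"brass":(99,),"brown":(110,),"red":(100,)}[nm]: print("   ",plane(n,u.mean(),v.mean(),z).round(1))
            if nm=="brass":
                P=np.array([plane(n,*q,99)[:2] for q in zip(u,v)],np.float32);r=cv2.minAreaRect(P);print("   rect",r)
for nm in("brass","brown","red"):
    c1,d1=ray("side",*R["side",nm]);c2,d2=ray("top",*R["top",nm])
    s=np.linalg.lstsq(np.c_[d1,-d2],c2-c1,rcond=None)[0];p,q=c1+s[0]*d1,c2+s[1]*d2;print(nm,p.round(1),q.round(1))
E
```

```text
side brass 121 295.8181818181818 178.94214876033058 (np.int64(285), np.int64(306), np.int64(171), np.int64(183))
    [584.1  10.2  99. ]
   rect ((585.3248901367188, 2.937265396118164), (41.84735870361328, 56.59748840332031), 84.51190948486328)
side brown 24 295.1666666666667 173.95833333333334 (np.int64(285), np.int64(298), np.int64(171), np.int64(176))
    [586.7   2.6 110. ]
side red 11 288.0 174.0 (np.int64(286), np.int64(290), np.int64(173), np.int64(175))
    [607.1  -6.1 100. ]
top brass 21 317.95238095238096 224.42857142857142 (np.int64(314), np.int64(322), np.int64(218), np.int64(232))
    [588.5  -3.   99. ]
   rect ((585.7101440429688, -3.6596975326538086), (21.093393325805664, 42.524723052978516), 83.84718322753906)
top brown 22 319.0 222.13636363636363 (np.int64(317), np.int64(322), np.int64(217), np.int64(227))
    [594.1  -4.9 110. ]
top red 0 0 0 0
brass [585.5  -4.2  85.4] [590.1  -4.3  85.9]
brown [587.5  -5.5 102.5] [594.9  -5.6 103.5]Traceback (most recent call last):
  File "<stdin>", line 15, in <module>
KeyError: ('top', 'red')
```

```bash
python3 - <<'E'
from h import *
print(plane("side",296.8,171,112),plane("side",296.4,173,110),plane("top",318.7,226,111))
c1,d1=ray("side",296.5,172);c2,d2=ray("top",318.7,226)
s=np.linalg.lstsq(np.c_[d1,-d2],c2-c1,rcond=None)[0];print((c1+s[0]*d1).round(1),(c2+s[1]*d2).round(1))
H=np.array([586,-4.]);t=H-32.7*np.array([.994,-.106]);s=sense();p=s["tool_pos"];yaw=s["tcp_rot"][2]
N=15;D=(np.r_[t,185]-p)/N;dy=(83.9-yaw)/N
for i in range(N):
    a=np.radians(yaw+i*dy);print([85,*np.round([np.cos(a)*D[0]+np.sin(a)*D[1],np.sin(a)*D[0]-np.cos(a)*D[1],-D[2]],1).tolist(),0,0,round(-np.radians(dy),3)])
print(t)
E
```

```text
[583.2338006   -7.40703448 112.        ] [583.73153437  -1.54569913 110.        ] [582.50264371  -3.94952167 111.        ]
[583.7  -3.9 111.5] [582.5  -3.9 111.3]
[85, -34.5, -26.8, 3.0, 0, 0, np.float64(0.087)]
[85, -36.7, -23.7, 3.0, 0, 0, np.float64(0.087)]
[85, -38.6, -20.4, 3.0, 0, 0, np.float64(0.087)]
[85, -40.2, -16.9, 3.0, 0, 0, np.float64(0.087)]
[85, -41.5, -13.3, 3.0, 0, 0, np.float64(0.087)]
[85, -42.5, -9.7, 3.0, 0, 0, np.float64(0.087)]
[85, -43.2, -5.9, 3.0, 0, 0, np.float64(0.087)]
[85, -43.6, -2.1, 3.0, 0, 0, np.float64(0.087)]
[85, -43.6, 1.7, 3.0, 0, 0, np.float64(0.087)]
[85, -43.3, 5.5, 3.0, 0, 0, np.float64(0.087)]
[85, -42.6, 9.2, 3.0, 0, 0, np.float64(0.087)]
[85, -41.7, 12.9, 3.0, 0, 0, np.float64(0.087)]
[85, -40.4, 16.5, 3.0, 0, 0, np.float64(0.087)]
[85, -38.8, 20.0, 3.0, 0, 0, np.float64(0.087)]
[85, -36.9, 23.3, 3.0, 0, 0, np.float64(0.087)]
[ 5.534962e+02 -5.338000e-01]
```

The two-view fix for the tooth tip is (583,-4,111.4). The expected height is 110–112.5, so it agrees. Moving over now, staying high.

Request:
servo_tool([
  [85,-34.5,-26.8,3,0,0,0.087],
  [85,-36.7,-23.7,3,0,0,0.087],
  [85,-38.6,-20.4,3,0,0,0.087],
  [85,-40.2,-16.9,3,0,0,0.087],
  [85,-41.5,-13.3,3,0,0,0.087],
  [85,-42.5,-9.7,3,0,0,0.087],
  [85,-43.2,-5.9,3,0,0,0.087],
  [85,-43.6,-2.1,3,0,0,0.087],
  [85,-43.6,1.7,3,0,0,0.087],
  [85,-43.3,5.5,3,0,0,0.087],
])

```text
time: 1.1
tool_pos: [438.9, 173.0, 194.7]
tcp_rot: [-179.6, 0.2, 107.8]
ft_force: [1.1, 0.2, -0.0]
finger_gap: 85.0
```

Request:
servo_tool([
  [85,-42.6,9.2,0,0,0,0.087],
  [85,-41.7,12.9,0,0,0,0.087],
  [85,-40.4,16.5,0,0,0,0.087],
  [85,-38.8,20,0,0,0,0.087],
  [85,-20,13,0,0,0,0.087],
  [85,0,0,0,0,0,0],
])

```text
time: 1.7
tool_pos: [539.8, -12.6, 191.9]
tcp_rot: [-179.5, 0.4, 81.3]
ft_force: [-0.5, 0.1, 0.1]
finger_gap: 85.0
```

```bash
cat >> h.py <<'E'
from scipy.spatial.transform import Rotation as Ro
def step(target,yaw=83.9):
    s=sense();Rc=Ro.from_euler("xyz",s["tcp_rot"],degrees=True);Rd=Ro.from_euler("xyz",[180,0,yaw],degrees=True)
    print(s["time"],s["tool_pos"].round(2),s["tcp_rot"].round(2),s["ft_force"].round(2),"shift",Rc.inv().apply(np.array(target)-s["tool_pos"]).round(2),"rot",(Rc.inv()*Rd).as_rotvec().round(4))
E
python3 -c "
from h import *
step([554.5,-1,115])"
```

```text
1.7 [539.75 -12.6  191.89] [-179.54    0.4    81.31] [-0.48  0.07  0.1 ] shift [14.23 13.45 76.69] rot [-0.0082  0.0068 -0.0452]
```

Request:
servo_tool([
  [85,14,13,20,-0.008,0.007,-0.045],
  [85,0,0,20,0,0,0],
  [85,0,0,20,0,0,0],
  [85,0,0,15,0,0,0],
  [85,0,0,0,0,0,0],
])

```text
time: 2.2
tool_pos: [553.4, 1.4, 113.3]
tcp_rot: [-179.9, -0.1, 84.3]
ft_force: [-0.0, -0.0, 0.5]
finger_gap: 85.0
```

```bash
python3 - <<'E'
from h import *
step([554.5,-1,100])
a=snapshot("side");b=snapshot("top");cv2.imwrite("pics/s1.png",a);cv2.imwrite("pics/t1.png",b)
cv2.imwrite("pics/c1.png",np.hstack([cv2.resize(a[130:220,250:340],(400,400),interpolation=2),cv2.resize(b[190:270,285:365],(400,400),interpolation=2)]))
E
```

```text
2.2 [553.44   1.37 113.26] [-1.7988e+02 -1.0000e-01  8.4280e+01] [-0.02 -0.05  0.49] shift [-2.28  1.32 13.25] rot [-0.0022 -0.0017  0.0066]
```

View pics/c1.png

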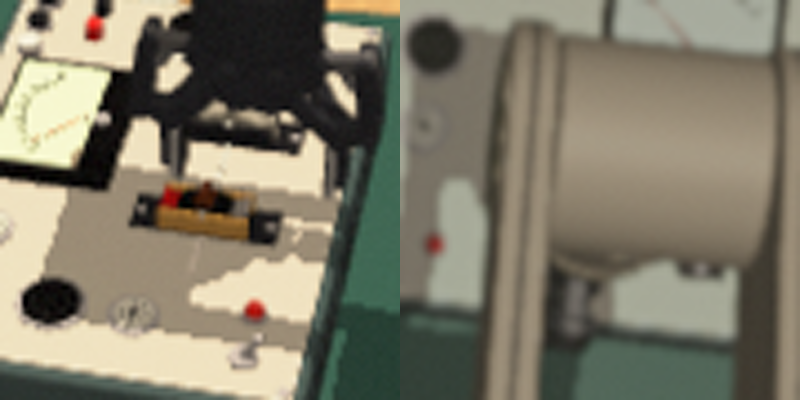

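The side crop shows the brown tooth at about (296.6,172.7). The rear fingertip is at about (288.7,170.5), above and behind it. I'll check this against where the tip should project.

```bash
python3 - <<'E'
from h import *
x=np.array([.994,-.106,0]);y=np.array([.106,.994,0]);T=np.array([553.4,1.4,113.3+13])
for o in(42.7,50,57,-42.7,-57): print(o,[proj("side",T+o*x+w*y).round(1).tolist() for w in(-11,11)])
print(proj("side",[583,-4,112]))
cv2.imwrite("pics/c2.png",cv2.resize(cv2.imread("pics/s1.png")[145:190,265:335],(770,495),interpolation=cv2.INTER_NEAREST))
E
```

```text
42.7 [[292.8, 165.1], [291.1, 170.5]]
50 [[290.2, 164.7], [288.4, 170.1]]
57 [[287.6, 164.4], [285.8, 169.8]]
-42.7 [[324.2, 169.5], [322.9, 175.0]]
-57 [[329.6, 170.2], [328.2, 175.7]]
[296.76229424 171.8551773 ]
```

View pics/c2.png

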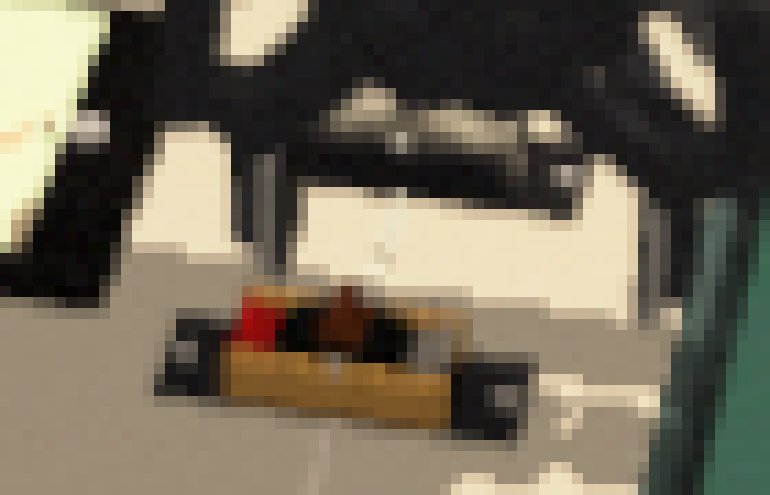

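The rear tip sits at side (288–291.4,170.4), where the projection put it, so the tip is 13 mm behind the TCP and about 9 mm thick. Descending behind the top tooth.

Request:
servo_tool([
  [85,-2,0,8,-0.002,-0.002,0.006],
  [85,0,0,6,0,0,0],
  [85,0,0,3,0,0,0],
  [85,0,0,1,0,0,0],
  [85,0,0,0,0,0,0],
])

```text
time: 2.8
tool_pos: [557.2, -1.1, 100.2]
tcp_rot: [179.4, 0.0, 83.9]
ft_force: [0.2, -0.4, 0.1]
finger_gap: 84.8
```

```bash
python3 -c "
from h import *
step([552.5,-1,93.5])"
```

```text
2.8 [557.24  -1.14 100.24] [1.7945e+02 3.0000e-02 8.3910e+01] [ 0.17 -0.42  0.06] shift [-0.36 -4.8   6.69] rot [0.0096 0.0004 0.0002]
```

Request:
servo_tool([
  [85,0,-3,5,0.01,0,0],
  [85,0,0,2,0,0,0],
  [85,0,0,0,0,0,0],
  [85,0,0,0,0,0,0],
])

```text
time: 3.2
tool_pos: [554.3, -0.9, 93.0]
tcp_rot: [-180.0, 0.0, 83.9]
ft_force: [-0.1, -0.1, 0.2]
finger_gap: 84.9
```

```bash
python3 -c "
from h import *
step([552.5,-1,93.5])"
```

```text
3.2 [554.29  -0.87  92.96] [-1.7995e+02  2.0000e-02  8.3910e+01] [-0.09 -0.15  0.16] shift [-0.32 -1.77 -0.54] rot [-0.0008  0.0004  0.0001]
```

Request:
servo_tool([
  [85,0,-4,0,0,0,0],
  [85,0,-4,0,0,0,0],
  [85,0,-3,0,0,0,0],
  [85,0,-3,0,0,0,0],
])

```text
time: 3.6
tool_pos: [540.4, 0.6, 93.4]
tcp_rot: [179.9, 0.0, 83.9]
ft_force: [5.5, 0.1, -4.1]
finger_gap: 84.9
```

Request:
servo_tool([
  [85,0,-3,0,0,0,0],
  [85,0,-3,0,0,0,0],
])

```text
time: 3.8
tool_pos: [535.1, 1.1, 93.6]
tcp_rot: [179.7, 0.0, 83.9]
ft_force: [3.6, -0.2, -3.7]
finger_gap: 84.7
```

Request:
servo_tool([
  [85,0,-3,0,0,0,0],
  [85,0,-3,0,0,0,0],
])

```text
time: 4.0
tool_pos: [528.8, 1.8, 93.7]
tcp_rot: [179.7, 0.0, 83.9]
ft_force: [0.4, -0.8, -0.2]
finger_gap: 84.8
```

Request:
servo_tool([
  [85,0,-3,0,0,0,0],
  [85,0,-3,0,0,0,0],
  [85,0,0,0,0,0,0],
])

```text
time: 4.3
tool_pos: [521.0, 2.7, 93.6]
tcp_rot: [179.8, 0.0, 83.9]
ft_force: [1.2, 0.3, -0.2]
finger_gap: 84.8
```

```bash
cat >> h.py <<'E'
def look(k):
    step([556,-1,93.2])
    a=snapshot("side");cv2.imwrite(f"pics/s{k}.png",a)
    h=cv2.cvtColor(a[163:186,280:314],cv2.COLOR_BGR2HSV)
    for nm,lo,hi in(("red",(0,200,110),(4,255,255)),("orange",(7,190,150),(16,255,255)),("yellow",(25,170,150),(34,255,255)),("green",(45,120,50),(75,255,255)),("blue",(100,100,60),(130,255,255))):
        v,u=np.nonzero(cv2.inRange(h,lo,hi)); 
        if len(u): print(nm,len(u),round(u.mean()+280,1),round(v.mean()+163,1))
    cv2.imwrite(f"pics/c{k}.png",cv2.resize(a[145:190,265:335],(770,495),interpolation=cv2.INTER_NEAREST))
E
python3 -c "
from h import *
look(3)"
```

```text
4.3 [520.97   2.7   93.6 ] [1.798e+02 2.000e-02 8.390e+01] [ 1.22  0.26 -0.2 ] shift [ 0.04 35.22  0.52] rot [0.0035 0.0003 0.0001]
red 11 295.8 173.4
orange 15 287.8 174.0
```

View pics/c3.png

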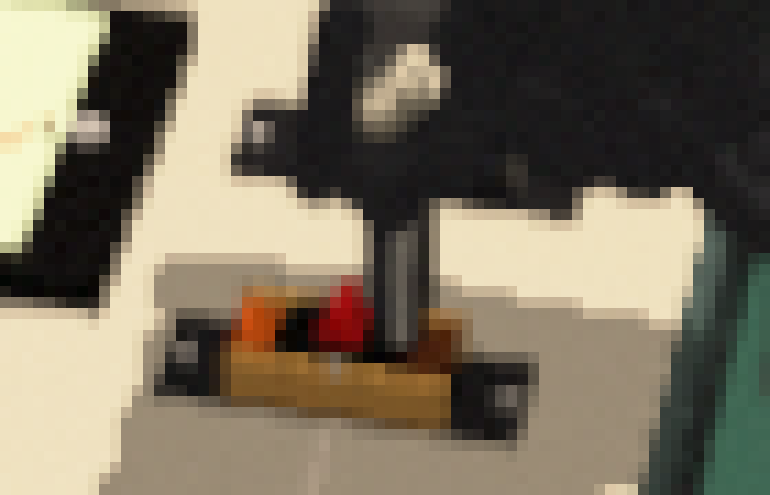

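One clean click: red is on top at (295.8,173.4), orange is behind and brown is in front. Now lift, go back and repeat.

Request:
servo_tool([
  [85,0,0,-10,0,0,0],
  [85,0,0,-6,0,0,0],
  [85,0,12,0,0,0,0],
  [85,0,12,0,0,0,0],
  [85,0,9,0,0,0,0],
  [85,0,0,0,0,0,0],
  [85,0,0,0,0,0,0],
])

```text
time: 5.05
tool_pos: [556.5, -1.0, 114.5]
tcp_rot: [179.6, 0.0, 83.9]
ft_force: [-0.2, 1.6, 0.6]
finger_gap: 84.9
```

```bash
python3 -c "
from h import *
step([555,-1,93.2])"
```

```text
5.05 [556.55  -1.05 114.54] [1.7962e+02 2.0000e-02 8.3910e+01] [-0.23  1.64  0.61] shift [-0.11 -1.69 21.33] rot [0.0067 0.0003 0.0002]
```

Request:
servo_tool([
  [85,0,-1,8,0.007,0,0],
  [85,0,0,5,0,0,0],
  [85,0,0,3,0,0,0],
  [85,0,0,0,0,0,0],
  [85,0,0,0,0,0,0],
])

```text
time: 5.55
tool_pos: [553.5, -0.7, 96.0]
tcp_rot: [-179.8, 0.0, 83.9]
ft_force: [0.1, -0.1, 0.3]
finger_gap: 85.3
```

```bash
python3 -c "
from h import *
step([555,-1,93.2])"
```

```text
5.55 [553.55  -0.68  96.01] [-1.7979e+02  2.0000e-02  8.3920e+01] [ 0.14 -0.12  0.35] shift [-0.17  1.49  2.81] rot [-0.0037  0.0003  0.0003]
```

Down 2.5 mm, then the same sweep.

Request:
servo_tool([
  [85,0,1,2.5,-0.003,0,0],
  [85,0,0,0,0,0,0],
  [85,0,0,0,0,0,0],
])

```text
time: 5.85
tool_pos: [554.7, -0.8, 93.5]
tcp_rot: [-180.0, 0.0, 83.9]
ft_force: [-0.3, -0.2, 0.6]
finger_gap: 85.1
```

Request:
servo_tool([
  [85,0,-4,0,0,0,0],
  [85,0,-4,0,0,0,0],
  [85,0,-3,0,0,0,0],
  [85,0,-3,0,0,0,0],
])

```text
time: 6.25
tool_pos: [540.8, 0.7, 94.0]
tcp_rot: [179.9, 0.0, 83.9]
ft_force: [4.9, 0.3, -4.7]
finger_gap: 85.1
```

Request:
servo_tool([
  [85,0,-3,0,0,0,0],
  [85,0,-3,0,0,0,0],
  [85,0,-3,0,0,0,0],
  [85,0,-3,0,0,0,0],
])

```text
time: 6.65
tool_pos: [529.3, 1.8, 94.2]
tcp_rot: [179.6, 0.0, 83.9]
ft_force: [0.8, -0.1, -0.9]
finger_gap: 85.3
```

Request:
servo_tool([
  [85,0,-3,0,0,0,0],
  [85,0,-3,0,0,0,0],
  [85,0,0,0,0,0,0],
])

```text
time: 6.95
tool_pos: [521.5, 2.7, 94.2]
tcp_rot: [179.7, 0.0, 83.9]
ft_force: [-0.2, -0.2, 0.4]
finger_gap: 85.1
```

```bash
python3 -c "
from h import *
look(4)"
```

```text
6.95 [521.49   2.73  94.16] [1.7974e+02 2.0000e-02 8.3910e+01] [-0.23 -0.19  0.43] shift [-0.05 34.71  1.12] rot [0.0045 0.0003 0.0003]
red 11 304.1 176.6
orange 14 296.8 173.1
```

Orange is now on top at (296.8,173.1) and red is in front, so that's two clicks. Repeating.

Request:
servo_tool([
  [85,0,0,-10,0,0,0],
  [85,0,0,-6,0,0,0],
  [85,0,12,0,0,0,0],
  [85,0,12,0,0,0,0],
  [85,0,9,0,0,0,0],
  [85,0,0,0,0,0,0],
  [85,0,0,0,0,0,0],
])

```text
time: 7.7
tool_pos: [557.0, -1.0, 115.1]
tcp_rot: [179.6, 0.0, 83.9]
ft_force: [-0.4, 0.4, -0.3]
finger_gap: 85.2
```

Request:
servo_tool([
  [85,0,-1,8,0.007,0,0],
  [85,0,0,5,0,0,0],
  [85,0,0,3,0,0,0],
  [85,0,0,0,0,0,0],
  [85,0,0,0,0,0,0],
])

```text
time: 8.2
tool_pos: [554.0, -0.6, 96.6]
tcp_rot: [-179.8, 0.0, 83.9]
ft_force: [1.0, 0.1, -0.1]
finger_gap: 85.5
```

```bash
python3 -c "
from h import *
step([555,-1,93.2])"
```

```text
8.2 [553.99  -0.62  96.59] [-1.7984e+02  1.0000e-02  8.3930e+01] [ 0.98  0.07 -0.06] shift [-0.28  1.05  3.38] rot [-0.0028  0.0003  0.0005]
```

Request:
servo_tool([
  [85,0,1,3,-0.003,0,0],
  [85,0,0,0,0,0,0],
  [85,0,0,0,0,0,0],
])

```text
time: 8.5
tool_pos: [555.1, -0.7, 93.5]
tcp_rot: [180.0, 0.0, 83.9]
ft_force: [0.6, -0.5, 0.0]
finger_gap: 85.0
```

Request:
servo_tool([
  [85,0,-4,0,0,0,0],
  [85,0,-4,0,0,0,0],
  [85,0,-3,0,0,0,0],
  [85,0,-3,0,0,0,0],
])

```text
time: 8.9
tool_pos: [541.2, 0.8, 94.1]
tcp_rot: [179.8, 0.0, 83.9]
ft_force: [5.2, -0.8, -4.7]
finger_gap: 84.6
```

Request:
servo_tool([
  [85,0,-3,0,0,0,0],
  [85,0,-3,0,0,0,0],
  [85,0,-3,0,0,0,0],
  [85,0,-3,0,0,0,0],
])

```text
time: 9.3
tool_pos: [529.9, 1.9, 94.3]
tcp_rot: [179.6, 0.0, 83.9]
ft_force: [2.0, 0.2, -1.6]
finger_gap: 84.8
```

Request:
servo_tool([
  [85,0,-3,0,0,0,0],
  [85,0,-3,0,0,0,0],
  [85,0,0,0,0,0,0],
])

```text
time: 9.6
tool_pos: [522.1, 2.8, 94.3]
tcp_rot: [179.7, 0.0, 83.9]
ft_force: [-1.1, -1.0, -0.2]
finger_gap: 85.0
```

```bash
python3 -c "
from h import *
look(5)"
```

```text
9.6 [522.08   2.75  94.26] [1.7967e+02 1.0000e-02 8.3920e+01] [-1.08 -1.05 -0.19] shift [-0.14 34.12  1.25] rot [0.0057 0.0002 0.0004]
orange 14 304.1 175.9
green 14 288.0 174.1
```

View pics/c5.png

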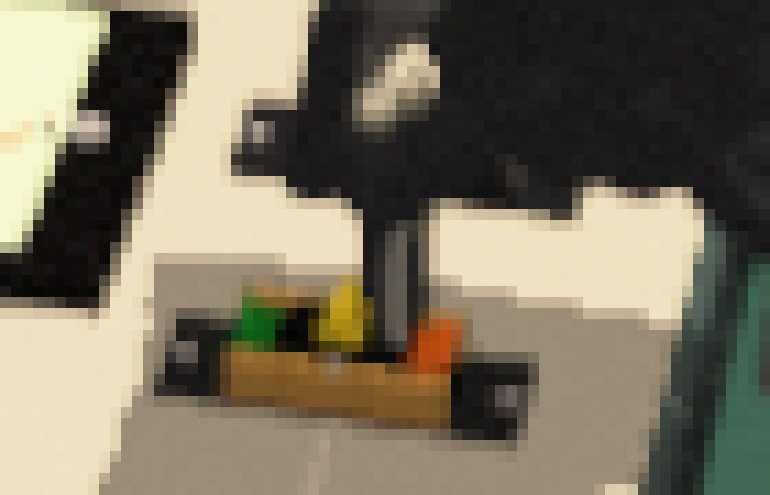

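Yellow is on top at about (296.4,174), green is behind at (288,174) and orange is in front. One click is left.

Request:
servo_tool([
  [85,0,0,-10,0,0,0],
  [85,0,0,-6,0,0,0],
  [85,0,12,0,0,0,0],
  [85,0,12,0,0,0,0],
  [85,0,8,0,0,0,0],
  [85,0,0,0,0,0,0],
  [85,0,0,0,0,0,0],
])

```text
time: 10.35
tool_pos: [556.4, -0.8, 115.2]
tcp_rot: [179.5, 0.0, 83.9]
ft_force: [-0.2, 0.1, -0.1]
finger_gap: 84.7
```

Request:
servo_tool([
  [85,0,-1,8,0.007,0,0],
  [85,0,0,5,0,0,0],
  [85,0,0,3,0,0,0],
  [85,0,0,0,0,0,0],
  [85,0,0,0,0,0,0],
])

```text
time: 10.85
tool_pos: [553.5, -0.4, 96.7]
tcp_rot: [-179.9, 0.0, 83.9]
ft_force: [0.3, -0.1, -0.5]
finger_gap: 85.3
```

```bash
python3 -c "
from h import *
step([555,-1,93.2])"
```

```text
10.85 [ 5.5346e+02 -4.3000e-01  9.6690e+01] [-1.7991e+02  1.0000e-02  8.3940e+01] [ 0.34 -0.11 -0.49] shift [-0.4   1.6   3.49] rot [-0.0016  0.0002  0.0006]
```

Request:
servo_tool([
  [85,0,1,3,-0.002,0,0],
  [85,0,0,0,0,0,0],
  [85,0,0,0,0,0,0],
])

```text
time: 11.15
tool_pos: [554.5, -0.6, 93.6]
tcp_rot: [180.0, 0.0, 83.9]
ft_force: [0.2, 0.8, 0.3]
finger_gap: 84.7
```

Request:
servo_tool([
  [85,0,-4,0,0,0,0],
  [85,0,-4,0,0,0,0],
  [85,0,-3,0,0,0,0],
  [85,0,-3,0,0,0,0],
])

```text
time: 11.55
tool_pos: [540.7, 0.9, 94.1]
tcp_rot: [179.8, 0.0, 83.9]
ft_force: [6.4, -1.0, -4.9]
finger_gap: 84.8
```

Request:
servo_tool([
  [85,0,-3,0,0,0,0],
  [85,0,-3,0,0,0,0],
  [85,0,-3,0,0,0,0],
  [85,0,-3,0,0,0,0],
])

```text
time: 11.95
tool_pos: [529.2, 2.1, 94.4]
tcp_rot: [179.6, 0.0, 83.9]
ft_force: [-0.3, 0.1, 0.1]
finger_gap: 84.8
```

Request:
servo_tool([
  [85,0,-3,0,0,0,0],
  [85,0,-3,0,0,0,0],
  [85,0,0,0,0,0,0],
])

```text
time: 12.25
tool_pos: [521.4, 3.0, 94.3]
tcp_rot: [179.7, 0.0, 83.9]
ft_force: [-0.4, -0.0, 0.9]
finger_gap: 84.9
```

```bash
python3 -c "
from h import *
look(6)"
```

```text
12.25 [521.4    2.96  94.26] [1.7969e+02 1.0000e-02 8.3930e+01] [-0.43 -0.05  0.88] shift [-0.28 34.82  1.25] rot [0.0054 0.0001 0.0006]
green 21 296.0 173.6
blue 14 287.9 174.3
```

Green is on top at (296,173.6), with blue behind. Lifting clear and checking.

Request:
servo_tool([
  [85,0,0,-10,0,0,0],
  [85,0,0,-25,0,0,0],
  [85,0,0,-40,0,0,0],
  [85,0,0,-40,0,0,0],
  [85,0,-30,-20,0,0,0],
  [85,0,-40,0,0,0,0],
  [85,0,-40,0,0,0,0],
  [85,0,0,0,0,0,0],
  [85,0,0,0,0,0,0],
])

```text
time: 13.2
tool_pos: [408.4, 14.9, 241.3]
tcp_rot: [179.4, 0.0, 83.9]
ft_force: [0.9, -0.1, -0.0]
finger_gap: 84.8
```

```bash
python3 - <<'E'
from h import *
look(7)
a=cv2.imread("pics/s7.png");cv2.imwrite("pics/c8.png",cv2.resize(a[110:230,215:345],(780,600)[:2],interpolation=2))
E
```

```text
13.2 [408.39  14.9  241.27] [179.38   0.    83.92] [ 0.93 -0.13 -0.01] shift [ -0.18 146.84 149.68] rot [0.0109 0.     0.0004]
yellow 12 304.3 175.9
green 21 295.8 173.7
blue 13 288.2 174.2
```

View pics/c8.png

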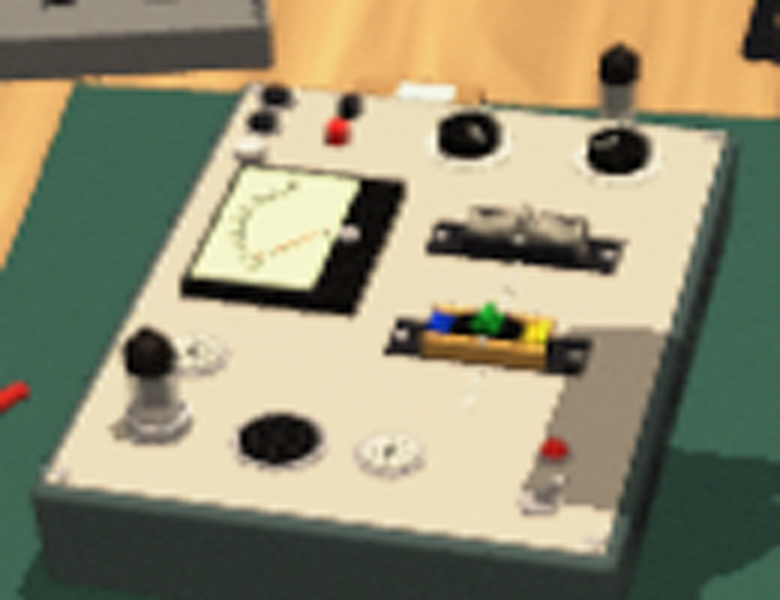

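Green is on top at the index marks (side 295.8,173.7), with blue behind and yellow in front. The grey wheel, the tubes and the carton look undisturbed, and the arm is clear.

```bash
python3 -c "
from bench import *
print(hand_in())"
```

```text
the job is handed in; nothing more can be done
None
```

The heater is set to green and the job is handed in; no verdict was reported. The wheel started at brown. I flicked it forward four single clicks with the rear fingertip (brown, red, orange, yellow, green), checking the top colour in the side camera after each one.

- **Last check:** green was on top at the index marks, at side pixel (296,174), with blue behind and yellow in front. The camera showed it at rest, but I could not read the wheel angle itself.
- **Forces and time:** the contact forces I read at the ends of moves were at most about 8 N, and the clock stood at about 13 s.
- **Everything else:** the grey wheel, both tubes and the carton looked unmoved in that last picture, judged by eye. The arm was lifted clear and touching nothing.
- **Disagreements:** the first colour-mask position for the wheel put the guards and the tooth 8–14 mm too low. I used hand-picked points in both views instead, and these gave the right height. The yellow mask also missed the yellow tooth after the second and third clicks. I confirmed yellow on top after the third click by eye.

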